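# Hold a lead-lined box's lid half open with its lifting hook

### The job

The lid of the small lead-lined box is heavy and falls shut, so keep the gripper and arm off the box and use the lifting hook: lift the hook up and off its stand, catch it under the loop at the front of the lid and raise the lid half way, to 45 degrees from closed, so that the dish of stained grids inside can be reached. Finish while holding: the program ends with the hook in the gripper and the lid still hanging on it at 45 degrees, nothing put down or let go. Do not disturb the dish or the other things on the deck.

Things in the scene. Friction and masses are not known exactly. Their poses are not given: they have to be found in the camera images.
- shield_box: grey lead-lined box with a yellow plate on its front, fixed to the deck, 80 mm deep (its x) by 92 mm wide (its y) by 62.5 mm high with the lid shut. Origin: centre of its underside; x points from its front to its back (the hinge side), z up. The deck is z = 0
- lid (a joint): angle of the box's hinged lid (12 mm thick, about 0.6 kg) in rad: 0 shut, pi/4 half open at 45 degrees, stop at 1.6. The hinge axis is level and runs along the back edge of the box; opening lifts the front edge. Hardly any friction: it falls shut when let go
- lid_hinge (a point): middle of the lid's hinge axis: 43 mm behind the box's centre and 50 mm above its underside; fixed, axes as the box
- lid_loop (a point): centre of the crossbar of the steel loop jutting out level from the lid's front edge. The bar runs along the box's y, 7 mm thick, 30 mm of it straight, 35 mm clear between the loop's legs, 113 mm in front of the hinge axis (when shut 6.5 mm above it, 56.5 mm above the deck); 30 mm from bar centre to the lid's front edge, open gap between. Moves with the lid; shut, its axes are the box's
- hook_stand: grey tool stand, fixed: round foot 76 mm across (origin: centre of its underside), 10 mm post, top at z = 142 mm, and a level two-pronged fork pointing to the stand's -x, prong tops at z = 130 mm. Prongs 12 mm apart, turned up 7 mm above that at their ends, 51 mm from the origin. The hook hangs about 30 mm from the origin towards -x; the slot is open upward and at its -x end
- lifting_hook: loose hook, 160 g, hanging in the fork. Origin: on its axis, under the flange (30 x 32 x 4 mm) that rests on the prongs; z up, x the way the tip points. Orange handle z +4 to +54 mm, 24 mm along x, 18 mm along y: grip across y from above. 7 mm shank down to a J in the x-z plane: back at x -12 mm, tip at x +12 mm (17 mm clear), tip's top z -67 mm, lowest point z -88.5 mm
- hook_bowl (a point): point in the hook's bowl on which a bar rests: 81.5 mm below the hook's origin on its axis; axes as the hook
- dish: covered glass dish, 58 mm across and 15 mm high, standing inside the box; leave it there. Origin: centre of its underside
- grid_box: small white box, 44 x 62 x 14 mm, on the deck between stand and box; leave alone. Origin: centre of its underside
- tweezers: curved tweezers, 112 mm long, 12 mm wide and up to 18 mm high, lying along the deck's front edge; leave alone. Origin: centre of the underside
- green_bottle: small white bottle with green cap, 41 mm across and 76 mm high, behind the stand; leave alone. Origin: centre of its underside
- jar_foot (a point): fixed point on the deck under the middle of the coater's big glass bell jar, which stands on a round collar behind the work: about 0.20 m in radius round this point and 0.49 m tall; two black valve knobs stick out of the collar's front, 0.21 m from this point. Keep the arm and what it carries clear of them

How it is judged (in metres and radians):
On the way, in this order (a step that is already met when the one before it is completed fails the run):
1. the hook has been lifted up and off the fork (z of lifting_hook in the frame of hook_stand above 0.145 m and contact force between lifting_hook and hook_stand below 0.05 N), for 0.1 s.
2. the lid is being raised by the hook (value of joint lid above 0.15 rad and contact force between lifting_hook and shield_box above 0.5 N), for 0.2 s.
At the end, for the whole second after the job is handed in: the lid stands still at 45 degrees, give or take 6, its loop hanging in the bowl of the lifting hook (bar within 14 mm of the bowl, over 0.5 N), the hook gripped and off its stand, the dish still in the box, dish within 12 mm and the other things within 15 mm of where they were (value of joint lid between 0.681 and 0.89 rad and velocity of joint lid between -0.1 and 0.1 rad/s and contact force between lifting_hook and shield_box above 0.5 N and distance between hook_bowl and lid_loop below 0.014 m and contact force between the fingers and lifting_hook above 1 N and contact force between lifting_hook and hook_stand below 0.05 N and z of dish in the frame of shield_box below 0.018 m and distance of dish from where it was at the start of the episode below 0.012 m and distance of each of grid_box, tweezers, green_bottle from where it was at the start of the episode below 0.015 m); the arm keeps its last pose, push and grip.
It fails at once if the gripper or arm touches the box or its lid (contact force between any of the fingers, the arm and shield_box above 0.5 N).
It fails at once if the grid box, tweezers, green-capped bottle or dish is knocked away (distance of any of grid_box, tweezers, green_bottle, dish from where it was at the start of the episode above 0.03 m).
It also fails if it takes over 46 s, if anything falls off the work surface, if the arm or the gripper's body presses on something with over 40 N, if the wrist force passes 120 N, or if a joint passes its speed limit or range.

### The arm

A 6-joint arm with a two-finger parallel gripper is mounted at the origin on a cart in front of the work surface, level with it; the furniture and walls round the work are solid. World frame = base frame: x ahead of the robot, y to its left, z up, the work surface at z = 0. Lengths are in mm, angles in rad, forces in N, time in s.
With the tool pointing down it reaches from about 275 to 975 mm from the base axis. Payload 8.4 kg.
Tool frame: the origin (TCP) lies midway between the tips of the shut fingers; the grasp point (between the pads) lies behind it (bot.grip_depth is the z of the grasp point in the tool frame, in mm); z points along the fingers, y is the line along which they close (so a half turn about z gives the same grasp; the last joint's range is limited). The gripper opens to 92 mm and grips with 3 to 60 N. Pads are 20 mm wide; open, the fingers measure 128 mm over their backs; the gripper's body (75 mm by 189 mm) begins 69 mm behind the grasp point.
Start: joints at [1.218, 0.353, 1.633, -0, 1.155, -0.002], TCP at [214.779, 586.939, 214.583] pointing down, gripper open.
Joint ranges: [-2.63, 2.63], [-0.92, 2.1], [0.06, 2.66], [-1.3, 4.44], [0, 2.69], [-3.02, 3.02]. Speed limits (rad/s): [2.22, 2.22, 2.79, 3.14, 3.14, 3.14].

### API

Orientations are given as a rotation vector (axis times angle).
In Python, from station import bot gives the robot as it stands. The module is installed in compiled form; this text tells all that it offers.
- The arm moves only by the tool step_arm, never from a script. Its argument "rows" is a list of rows, each an object with "rot": the turn, a rotation vector about the world's x, y, z in degrees, a list of three; "dp": the shift along the world's x, y, z in m, a list of three; "claw": the closure, from -1 (fully open) to 1 (shut). In form: [{"rot": [rx, ry, rz], "dp": [dx, dy, dz], "claw": claw}, ...]. A call has exactly 8 rows; each row is the pose to reach, as a shift and turn from the pose commanded when the call began; what a row does not reach only later rows make up. A row lasts 1/12 s, in which the tool goes at most 41.7 mm and 7.16 degrees, less where a joint would pass 70% of its speed; a pose out of reach is approached as far as the arm can. A call with a gripper value outside its range is refused whole. The fingers move at their own pace and stop on an object; "newtons" is the grip in N (left out, the last holds). Time passes only in rows, so rows that repeat a pose let the fingers close, or fill a call up. It gives the time, the measured TCP pose, the force, the opening and the grip force at its end, in the units of the state.
- bot.read_state(): the state, without advancing time (a new reading comes with each control period).
- bot.camera(name): name is "side" or "top" or "wrist"; returns a dict with "img" (480x640x3 uint8, blue, green, red), "fovy" (degrees; the focal length in pixels is half the picture's height over the tangent of half this angle, whatever the lens; pixels are square), "cx", "cy" (the principal point, pixels), "world_to_cam" (4x4, takes a point from world to camera coordinates). Camera axes: x right, y up, looking along -z (the intrinsics and any distortion apply to the point x, -y, -z); pixel columns grow to the right and rows downward; lengths in mm; the calibration is good to about 2 mm. The wrist camera is an equidistant fisheye: a pixel r from the principal point sees the ray r / f radians off the axis. A picture is of the moment at which its call begins. There is no depth.
- bot.hand_in(): hands the job in; it is judged then, once.
The state is a dict: "clock": time; "joints": joint angles; "dq": joint speeds; "joint_efforts": joint torques, N m; "eef_pos": TCP position; "eef_rot": TCP orientation; "contact_force": force on the tool from outside, world axes, zero at the start; "moment": the same for the moment, N m; "gripper_width": finger opening in mm; "grasp_force": force on a finger pad.
Only numpy, scipy, OpenCV 4.12 (cv2) and the standard library are available. Lean on these libraries where they do the work, as an engineer would, in place of code of your own. Each camera call takes 0.05 s, during which the arm holds its last target. There are 200 camera calls.

## Working session

There is one attempt and no reset: what is moved stays moved. The work goes in short steps, Python scripts to look and compute and a tool call to move; the robot and the scene stay as the last step left them, time stands still between calls to the robot, and variables do not carry over. Pictures are saved under pics/ and viewed, at most 10 in all, crops included, and the job is handed in when it is done.

Besides the shell and the picture viewer there is one more tool, called as name([rows], argument=value, ...), one row to a line, values as JSON. step_arm: Moves the arm, as the interface text tells. Its arguments: {"type":"object","properties":{"rows":{"type":"array"},"newtons":{"type":"number"}},"required":["rows"]}

```bash
mkdir -p pics
cat > h.py <<'E'
import numpy as np,cv2
from station import bot
def shot(n,fn=None):
    c=bot.camera(n)
    if fn: cv2.imwrite('pics/'+fn,c['img'])
    return c
def ray(c,u,v):
    f=240/np.tan(np.radians(c['fovy'])/2); M=np.array(c['world_to_cam'])
    d=np.array([(u-c['cx'])/f,(v-c['cy'])/f]); r=np.hypot(*d)
    if c.get('fish'): d=d*np.tan(r)/r
    d=np.array([d[0],-d[1],-1.]); R=M[:3,:3]
    return -R.T@M[:3,3],R.T@d/np.linalg.norm(d)
def plane(c,u,v,z):
    o,d=ray(c,u,v); return o+d*(z-o[2])/d[2]
def tri(a,b):
    (o1,d1),(o2,d2)=a,b
    s=np.linalg.lstsq(np.c_[d1,-d2],o2-o1,rcond=None)[0]
    p,q=o1+s[0]*d1,o2+s[1]*d2
    return (p+q)/2,np.linalg.norm(p-q)
def proj(c,p):
    f=240/np.tan(np.radians(c['fovy'])/2); M=np.array(c['world_to_cam'])
    q=M[:3,:3]@p+M[:3,3]; x,y=q[0]/-q[2],-q[1]/-q[2]
    if c.get('fish'):
        r=np.hypot(x,y); k=np.arctan(r)/r; x*=k;y*=k
    return np.array([c['cx']+f*x,c['cy']+f*y])
E
python3 - <<'E'
from h import *
np.set_printoptions(precision=2,suppress=True)
for n in('side','top','wrist'):
    c=shot(n,n+'0.png'); M=c['world_to_cam']; M=np.array(M)
    print(n,c['fovy'],c['cx'],c['cy'],-M[:3,:3].T@M[:3,3],M[:3,:3].tolist(),[k for k in c])
s=bot.read_state();print(s,bot.grip_depth)
E
```

```text
side 46.82631024615996 311.6717001888397 250.05162357766199 [ 120.67 -468.6   620.35] [[0.8186291730605944, -0.5742893706636707, -0.00616406982862153], [0.32494644260795014, 0.4542966061261269, 0.8294723642766652], [-0.47355684606028586, -0.68103326820722, 0.5585137430219843]] ['img', 'fovy', 'cx', 'cy', 'world_to_cam']
top 49.70152963215633 312.2165559704454 240.4585369489974 [448.38 151.19 953.06] [[-0.02852549480536952, -0.999588145134716, -0.003136280001335773], [0.9947495207228043, -0.028695630578349764, 0.09823416822807762], [-0.09828370754026433, -0.00031763477268143177, 0.9951583853539553]] ['img', 'fovy', 'cx', 'cy', 'world_to_cam']
wrist 65.70646984690485 321.86663885414725 232.45270205349826 [142.94 612.43 384.08] [[0.3438207107155684, 0.9390351892461654, -0.0004819133339872116], [-0.9039924926357625, 0.3308511124233805, -0.2708045691386941], [-0.2541355782672384, 0.09354386546231452, 0.9626342260137785]] ['img', 'fovy', 'cx', 'cy', 'world_to_cam']
{'clock': 0.15, 'joints': array([ 1.22,  0.35,  1.63, -0.  ,  1.16, -0.  ]), 'dq': array([-0., -0., -0.,  0., -0., -0.]), 'joint_efforts': array([  0.  , -59.42, -33.45,   0.07,   0.02,  -0.  ]), 'eef_pos': array([214.65, 586.57, 214.03]), 'eef_rot': array([-0.55, -3.09,  0.  ]), 'contact_force': array([-0.74, -0.42, -0.07]), 'moment': array([0.06, 0.  , 0.04]), 'grasp_force': 0.0, 'gripper_width': 92.0031924362013} -18.700000000000003
```

View pics/side0.png

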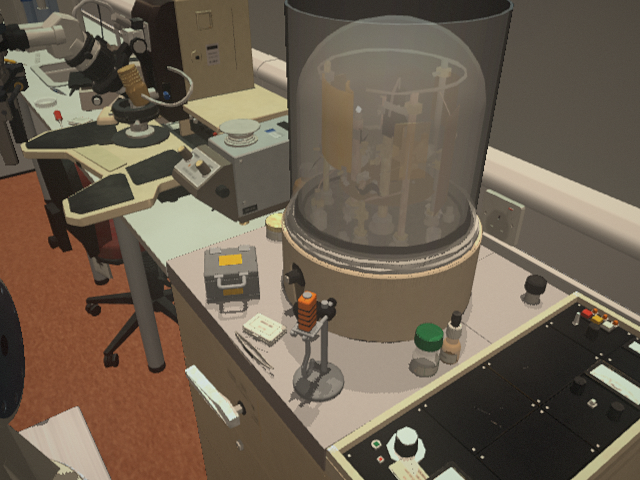

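View pics/top0.png

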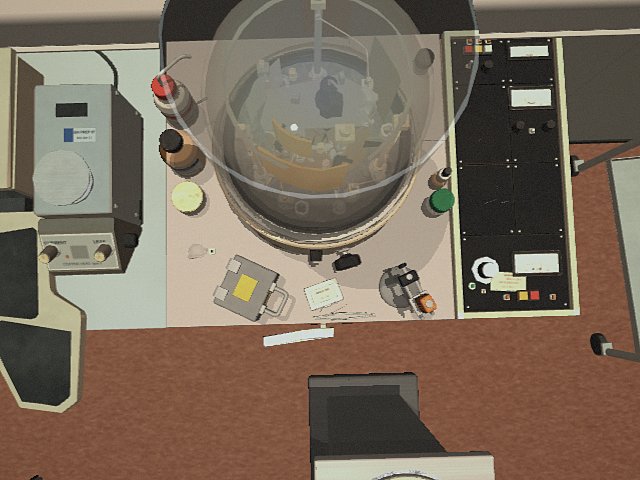

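Side: box near (230,275) with loop at (232,308), stand foot (318,380), orange handle (308,312). Top: box (248,287), loop (280,303), stand (398,287), handle (427,303). Now enlarged crops.

Run:
```python
import cv2,numpy as np
t=cv2.imread('pics/top0.png');s=cv2.imread('pics/side0.png')
a=t[240:330,205:305];b=t[250:330,370:450]
c=s[230:330,190:290];d=s[280:405,270:370]
def r(x,k): return cv2.resize(x,None,fx=k,fy=k,interpolation=cv2.INTER_CUBIC)
def pad(x): 
    o=np.zeros((300,400,3),np.uint8); x=x[:300,:400]; o[:x.shape[0],:x.shape[1]]=x; return o
# scales: top box x3.333, top stand x3.5, side box x3, side stand x2.4
cv2.imwrite('pics/crop1.png',np.vstack([np.hstack([pad(r(a,10/3)),pad(r(b,3.5))]),np.hstack([pad(r(c,3)),pad(r(d,2.4))])]))
```

```text
(no output)
```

View pics/crop1.png

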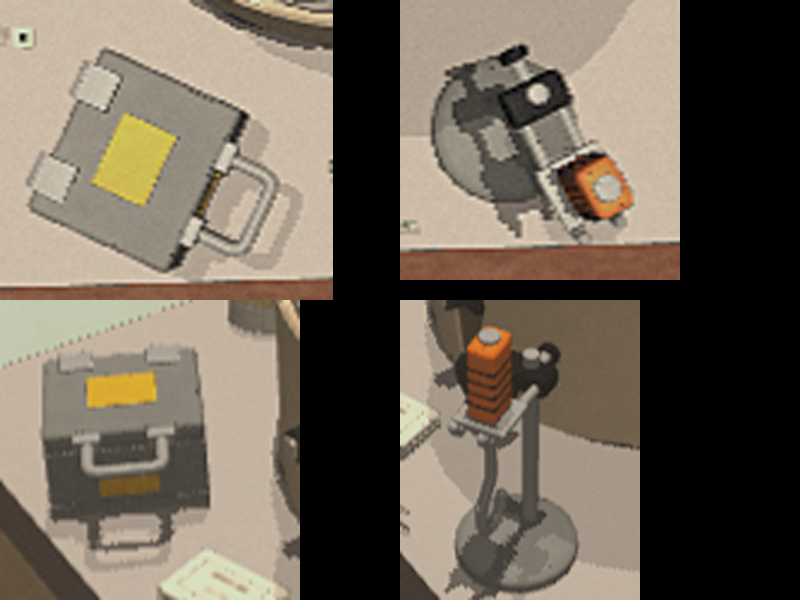

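Top crop: loop bar centre at about (281.8,304.2) px, handle cap (430,303.7), post cap (410,276.6). Side: bar (232.3,285.3), handle cap (306.7,295.4), post cap (324.6,302.9). Triangulating these.

Run:
```python
from h import *
np.set_printoptions(precision=1,suppress=True)
T,S=shot('top'),shot('side')
tb=lambda x,y:(205+x*.3,240+y*.3); ts=lambda x,y:(370+(x-400)/3.5,250+y/3.5)
sb=lambda x,y:(190+x/3,230+(y-300)/3); ss=lambda x,y:(270+(x-400)/2.4,280+(y-300)/2.4)
P={'bar':(tb(256,214),sb(127,466)),'barL':(tb(270,178),sb(87,468)),'barR':(tb(240,248),sb(166,462)),
'cap':(ts(608,188),ss(488,337)),'post':(ts(540,93),ss(531,355)),
'lidFL':(tb(247,115),sb(45,437)),'lidBL':(tb(107,50),sb(45,352)),'lidBR':(tb(30,208),sb(195,347)),'lidFR':(tb(175,270),sb(204,430))}
for k,(a,b) in P.items():
    p,e=tri(ray(T,*a),ray(S,*b)); print(k,p,'miss %.1f'%e)
def blob(c,lo,hi,box,):
    x0,y0,x1,y1=box; h=cv2.cvtColor(c['img'],cv2.COLOR_BGR2HSV)[y0:y1,x0:x1]
    m=cv2.inRange(h,lo,hi); n,l,st,ce=cv2.connectedComponentsWithStats(m); i=1+st[1:,4].argmax()
    return ce[i]+[x0,y0],st[i],cv2.minAreaRect(np.argwhere(l==i)[:,::-1].astype(np.float32))
y1=blob(T,(20,120,100),(35,255,255),(215,260,270,310)); y2=blob(S,(18,120,150),(35,255,255),(210,245,250,270))
print('yellow',y1,tri(ray(T,*y1[0]),ray(S,*y2[0])))
# lid corners on z=62.5 from top view
for k in ('lidFL','lidBL','lidBR','lidFR'): print(k,plane(T,*P[k][0],62.5))
print('foot',plane(T,*ts(490,130),8),plane(S,*ss(516,540),8))
print('bar@56.5',plane(T,*P['bar'][0],56.5),'cap@184',plane(T,*P['cap'][0],184))
# collar front bottom, knobs
print('collar',plane(T,290,246,0),plane(T,347,262,60),plane(T,316,257,60))
print('grid',plane(T,324,294,14))
```

```text
bar [428.9 206.5  59.3] miss 0.8
barL [428.1 207.3  60.5] miss 40.7
barR [429.6 204.9  62.6] miss 41.2
cap [425.8 -18.1 185.6] miss 0.0
post [467.4   0.4 141.3] miss 0.0
lidFL [438.3 224.8  72.6] miss 87.1
lidBL [473.1 294.9  77.9] miss 87.1
lidBR [473.1 294.6  77.1] miss 90.1
lidFR [438.9 223.7  72.1] miss 87.4
yellow (array([244.7, 287.5]), array([ 18,  14,  25,  28, 404], dtype=int32), ((29.685361862182617, 27.431705474853516), (17.111541748046875, 23.5371036529541), 24.775142669677734)) (array([458.7, 269.2,  63.7]), np.float64(0.11344095417377957))
lidFL [479.3 210.   62.5]
lidBL [514.9 281.6  62.5]
lidBR [434.9 322.2  62.5]
lidFR [401.4 248.5  62.5]
foot [452.2   2.4   8. ] [451.8  -7.    8. ]
bar@56.5 [428.4 206.9  56.5] cap@184 [425.8 -18.4 184. ]
collar [533.4 192.8   0. ] [497.5  92.6  60. ] [507.7 145.8  60. ]
grid [443.6 133.   14. ]
```

step_arm([
  {"rot":[0,0,-7],"dp":[0.01,-0.04,0.005],"claw":-1},
  {"rot":[0,0,-14],"dp":[0.02,-0.08,0.01],"claw":-1},
  {"rot":[0,0,-21],"dp":[0.03,-0.12,0.015],"claw":-1},
  {"rot":[0,0,-28],"dp":[0.04,-0.16,0.02],"claw":-1},
  {"rot":[0,0,-35],"dp":[0.05,-0.2,0.025],"claw":-1},
  {"rot":[0,0,-42],"dp":[0.06,-0.24,0.03],"claw":-1},
  {"rot":[0,0,-49],"dp":[0.07,-0.28,0.035],"claw":-1},
  {"rot":[0,0,-57],"dp":[0.08,-0.32,0.045],"claw":-1},
])

```text
clock: 0.92
eef_pos: [294.1, 265.4, 259.0]
eef_rot: [1.946, 2.466, -0.001]
contact_force: [1.6, 0.1, -0.1]
gripper_width: 91.7
grasp_force: 0.0
```

step_arm([
  {"rot":[0,0,0],"dp":[0.005,-0.035,0],"claw":-1},
  {"rot":[0,0,0],"dp":[0.005,-0.035,0],"claw":-1},
  {"rot":[0,0,0],"dp":[0.005,-0.035,0],"claw":-1},
  {"rot":[0,0,0],"dp":[0.005,-0.035,0],"claw":-1},
  {"rot":[0,0,0],"dp":[0.005,-0.035,0],"claw":-1},
  {"rot":[0,0,0],"dp":[0.005,-0.035,0],"claw":-1},
  {"rot":[0,0,0],"dp":[0.005,-0.035,0],"claw":-1},
  {"rot":[0,0,0],"dp":[0.005,-0.035,0],"claw":-1},
])

```text
clock: 1.58
eef_pos: [299.3, 233.3, 259.2]
eef_rot: [-1.938, -2.473, 0.001]
contact_force: [0.6, -0.5, -0.2]
gripper_width: 91.8
grasp_force: 0.0
```

Run:
```python
from h import *
import pickle
c=shot('wrist','w1.png');pickle.dump(c,open('w1.pkl','wb'));s=bot.read_state();print(s['clock'],s['eef_pos'],s['eef_rot'],s['joints'])
```

```text
1.6333 [299.37292721 233.13774171 259.20346975] [-1.93815763e+00 -2.47229954e+00  8.55755079e-04] [ 6.57695377e-01 -9.87739695e-02  2.05657296e+00  2.66989326e-06
  1.18435633e+00  4.16652145e-01]
```

View pics/w1.png

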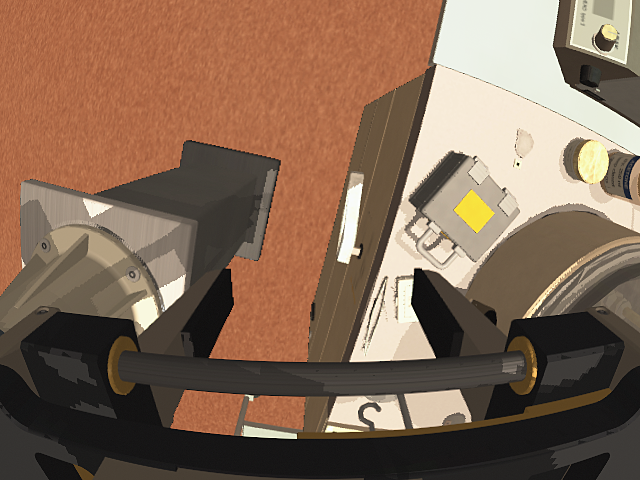

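Wrist view: box at (465,205), loop bar near (430,255), and the hook's J visible through the gripper at (370,412).

Run:
```python
from h import *
import pickle
np.set_printoptions(precision=1,suppress=True)
c=pickle.load(open('w1.pkl','rb'));c['fish']=1
h=np.array([426,-18,0.])
for z in (184,130,100,63,42): print(z,proj(c,h+[0,0,z]))
for a in (27,207,117,-63): print(a,proj(c,h+[12*np.cos(np.radians(a)),12*np.sin(np.radians(a)),63]))
I=c['img']
k=lambda x:cv2.resize(x,None,fx=5,fy=5,interpolation=cv2.INTER_CUBIC)
A=k(I[190:280,395:475]);B=k(I[390:440,340:400]);S=cv2.imread('pics/side0.png')[335:385,290:340]
o=np.zeros((500,720,3),np.uint8);o[:450,:400]=A;o[:250,405:705]=B;o[250:500,405:655]=k(S)
cv2.imwrite('pics/crop2.png',o)
```

```text
184 [380.8 485.4]
130 [375.5 450.2]
100 [372.9 432.8]
63 [369.8 413.2]
42 [368.2 403. ]
27 [378.8 411.4]
207 [360.9 415. ]
117 [368.4 407. ]
-63 [371.2 419.2]
```

View pics/crop2.png

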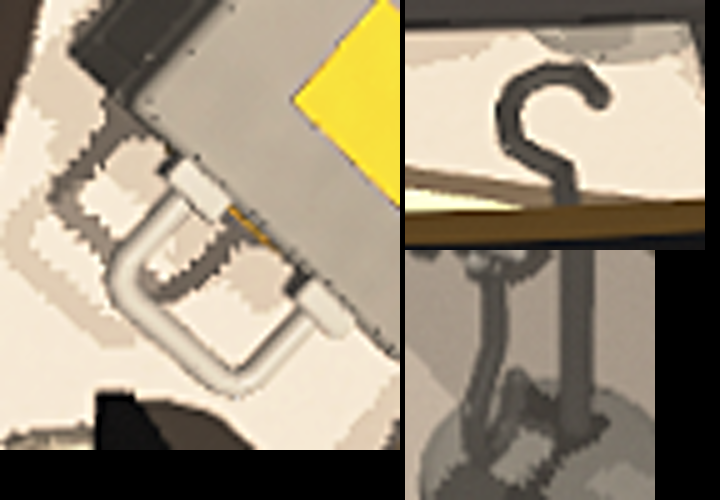

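The hook's J shows its bottom at px (370.6,403.6) and its tip at (379,410.5). So the tip points at about +27°, toward the post, and my estimated hook position holds up. Next I'll hover above it. I'll grip along the hook's x, so the 189 mm gripper body stays tangent to the jar when at the box.

step_arm([
  {"rot":[0,0,2],"dp":[0.016,-0.032,0.003],"claw":-1},
  {"rot":[0,0,4],"dp":[0.032,-0.063,0.006],"claw":-1},
  {"rot":[0,0,6],"dp":[0.048,-0.095,0.008],"claw":-1},
  {"rot":[0,0,8],"dp":[0.063,-0.125,0.01],"claw":-1},
  {"rot":[0,0,10],"dp":[0.079,-0.157,0.01],"claw":-1},
  {"rot":[0,0,12],"dp":[0.095,-0.188,0.01],"claw":-1},
  {"rot":[0,0,14],"dp":[0.111,-0.22,0.01],"claw":-1},
  {"rot":[0,0,14],"dp":[0.126,-0.25,0.01],"claw":-1},
])

```text
clock: 2.3
eef_pos: [426.3, -19.0, 269.5]
eef_rot: [1.621, 2.691, 0.0]
contact_force: [1.4, 0.5, 0.5]
gripper_width: 91.8
grasp_force: 0.0
```

step_arm([
  {"rot":[0,0,0],"dp":[0,0,0],"claw":-1},
  {"rot":[0,0,0],"dp":[0,0,0],"claw":-1},
  {"rot":[0,0,0],"dp":[0,0,0],"claw":-1},
  {"rot":[0,0,0],"dp":[0,0,0],"claw":-1},
  {"rot":[0,0,0],"dp":[0,0,0],"claw":-1},
  {"rot":[0,0,0],"dp":[0,0,0],"claw":-1},
  {"rot":[0,0,0],"dp":[0,0,0],"claw":-1},
  {"rot":[0,0,0],"dp":[0,0,0],"claw":-1},
])

```text
clock: 2.97
eef_pos: [425.5, -16.8, 269.5]
eef_rot: [1.623, 2.69, 0.0]
contact_force: [-0.4, -0.2, -0.3]
gripper_width: 91.9
grasp_force: 0.0
```

Run:
```python
from h import *
import pickle
c=shot('wrist','w2.png');pickle.dump(c,open('w2.pkl','wb'));s=bot.read_state();print(s['clock'],s['eef_pos'],s['eef_rot'],s['joints'])
I=c['img'];cv2.imwrite('pics/w2c.png',cv2.resize(I[240:480,160:480],None,fx=2.5,fy=2.5,interpolation=cv2.INTER_CUBIC))
```

```text
3.0167 [425.53979558 -16.95406342 269.48496019] [1.62303945e+00 2.68967108e+00 1.74348708e-04] [-4.33591974e-02 -2.46803975e-02  1.96492273e+00  2.13480578e-05
  1.20115509e+00 -5.28281629e-01]
```

View pics/w2c.png

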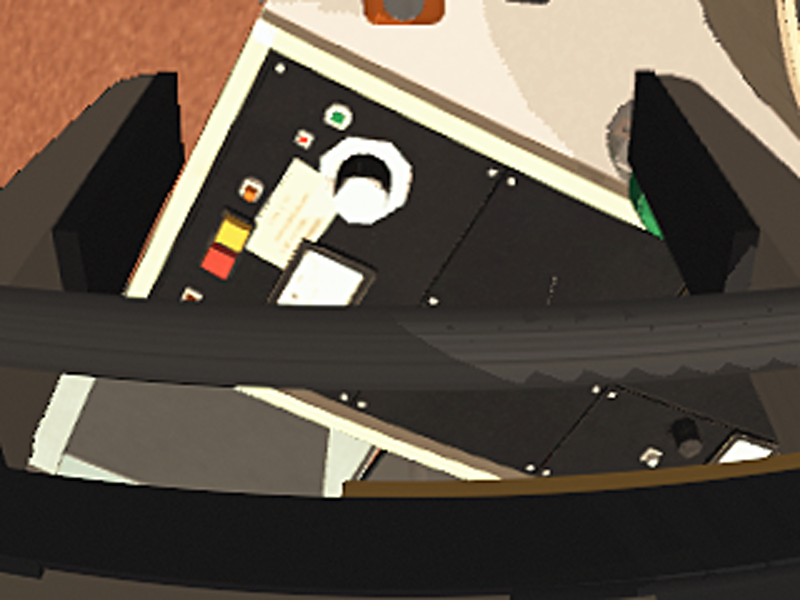

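The handle sits just above this crop, at about (322,240). I'll view that part.

Run:
```python
from h import *
c=shot('wrist');I=c['img']
cv2.imwrite('pics/w2d.png',cv2.resize(I[150:270,250:410],None,fx=5,fy=5,interpolation=cv2.INTER_CUBIC))
```

```text
(no output)
```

View pics/w2d.png

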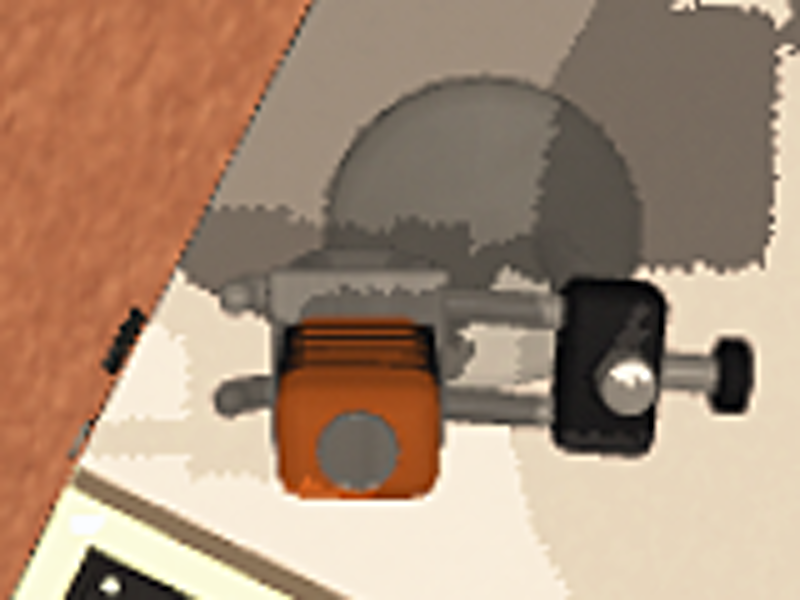

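Handle cap is at px (321.4,240) and its edges line up with the tool frame. Post cap is at (376,227.6). Now the position in world axes.

Run:
```python
from h import *
import pickle
np.set_printoptions(precision=1,suppress=True)
c=shot('wrist');c['fish']=1;T,S=shot('top'),shot('side')
q=lambda x,y:(250+x/5,150+y/5)
p=q(357,450);print('cap wrist@184',plane(c,*p,184),'@186',plane(c,*p,186))
S0=ray(S,306.7,295.4);print('wrist+side',tri(ray(c,*p),S0))
s2=ray(c,*q(630,388));print('post',tri(s2,ray(S,324.6,302.9)))
ang=lambda a,b:np.degrees(np.arctan2(*(b-a)[1::-1]))
for a,b,z in(((440,303),(552,312),130),((445,403),(552,410),130),((300,497),(420,499),184),((284,372),(432,372),184)): print(z,ang(plane(c,*q(*a),z),plane(c,*q(*b),z)))
# loop bar from w1 and side/top
w=pickle.load(open('w1.pkl','rb'));w['fish']=1
k=lambda x,y:(395+x/5,190+y/5)
A,B=k(127,282),k(230,380)
bt=(281.8,304.2);bs=(232.3,285.3)
m=[(a+b)/2 for a,b in zip(A,B)]
print('bar w1@56.5',plane(w,*m,56.5),'w1+side',tri(ray(w,*m),ray(S,*bs)),'w1+top',tri(ray(w,*m),ray(T,*bt)))
pa,pb=plane(w,*A,56.5),plane(w,*B,56.5);print('bar dir',ang(pa,pb),np.linalg.norm(pa-pb),pa,pb)
E0,E1=plane(w,*k(108,85),62.5),plane(w,*k(395,350),62.5);print('lid front dir',ang(E0,E1),E0,E1)
```

```text
cap wrist@184 [425.8 -18.6 184. ] @186 [425.6 -18.1 186. ]
wrist+side (array([425.7, -18.2, 185.7]), np.float64(0.15577195379017877))
post (array([467.4,   0.6, 141.1]), np.float64(0.33289913614981975))
130 23.23158539801929
130 23.898064102976353
184 26.745173687146128
184 27.753021402512278
bar w1@56.5 [428.2 207.5  56.5] w1+side (array([428.7, 207.7,  57.9]), np.float64(2.1417698826652685)) w1+top (array([428.5, 207.1,  55.3]), np.float64(0.32961590503397625))
bar dir -27.713279012888094 34.82659221951168 [413.  215.5  56.5] [443.9 199.3  56.5]
lid front dir -25.60645809643484 [393.8 256.6  62.5] [477.7 216.4  62.5]
```

Handle cap is at (425.7,-18.2,185.7); the text's geometry gives a top of about 184. The loop bar is at (428.5,207.3), z about 56.5. Descending and gripping.

step_arm([
  {"rot":[0,0,-0.5],"dp":[0,-0.001,-0.02],"claw":-1},
  {"rot":[0,0,-0.5],"dp":[0,-0.001,-0.045],"claw":-1},
  {"rot":[0,0,-0.5],"dp":[0,-0.001,-0.07],"claw":-1},
  {"rot":[0,0,-0.5],"dp":[0,-0.001,-0.09],"claw":-1},
  {"rot":[0,0,-0.5],"dp":[0,-0.001,-0.105],"claw":-1},
  {"rot":[0,0,-0.5],"dp":[0,-0.001,-0.113],"claw":-1},
  {"rot":[0,0,-0.5],"dp":[0,-0.001,-0.113],"claw":-1},
  {"rot":[0,0,-0.5],"dp":[0,-0.001,-0.113],"claw":-1},
])

```text
clock: 3.88
eef_pos: [425.7, -18.4, 156.6]
eef_rot: [-1.636, -2.682, 0.0]
contact_force: [0.3, 0.6, 0.8]
gripper_width: 91.8
grasp_force: 0.0
```

step_arm([
  {"rot":[0,0,0],"dp":[0,0,0],"claw":1},
  {"rot":[0,0,0],"dp":[0,0,0],"claw":1},
  {"rot":[0,0,0],"dp":[0,0,0],"claw":1},
  {"rot":[0,0,0],"dp":[0,0,0],"claw":1},
  {"rot":[0,0,0],"dp":[0,0,0],"claw":1},
  {"rot":[0,0,0],"dp":[0,0,0],"claw":1},
  {"rot":[0,0,0],"dp":[0,0,0],"claw":1},
  {"rot":[0,0,0],"dp":[0,0,0],"claw":1},
], newtons=45)

```text
clock: 4.55
eef_pos: [425.6, -18.3, 156.4]
eef_rot: [1.636, 2.682, 0.0]
contact_force: [-0.2, 1.5, 1.0]
gripper_width: 40.8
grasp_force: 0.0
```

step_arm([
  {"rot":[0,0,0],"dp":[0,0,0],"claw":1},
  {"rot":[0,0,0],"dp":[0,0,0],"claw":1},
  {"rot":[0,0,0],"dp":[0,0,0],"claw":1},
  {"rot":[0,0,0],"dp":[0,0,0],"claw":1},
  {"rot":[0,0,0],"dp":[0,0,0],"claw":1},
  {"rot":[0,0,0],"dp":[0,0,0],"claw":1},
  {"rot":[0,0,0],"dp":[0,0,0],"claw":1},
  {"rot":[0,0,0],"dp":[0,0,0],"claw":1},
])

```text
clock: 5.22
eef_pos: [425.6, -18.3, 156.4]
eef_rot: [-1.636, -2.682, 0.0]
contact_force: [-0.0, 0.7, 0.2]
gripper_width: 23.5
grasp_force: 45.0
```

Gripped at 23.5 mm, matching the 24 mm handle, with 45 N. Lifting straight up.

step_arm([
  {"rot":[0,0,0],"dp":[0,0,0.008],"claw":1},
  {"rot":[0,0,0],"dp":[0,0,0.02],"claw":1},
  {"rot":[0,0,0],"dp":[0,0,0.035],"claw":1},
  {"rot":[0,0,0],"dp":[0,0,0.05],"claw":1},
  {"rot":[0,0,0],"dp":[0,0,0.07],"claw":1},
  {"rot":[0,0,0],"dp":[0,0,0.09],"claw":1},
  {"rot":[0,0,0],"dp":[0,0,0.11],"claw":1},
  {"rot":[0,0,0],"dp":[0,0,0.12],"claw":1},
])

```text
clock: 5.88
eef_pos: [426.3, -18.4, 279.1]
eef_rot: [1.635, 2.68, 0.002]
contact_force: [0.8, -0.4, -1.1]
gripper_width: 23.6
grasp_force: 45.0
```

step_arm([
  {"rot":[0,0,5],"dp":[-0.002,0.02,0],"claw":1},
  {"rot":[0,0,10],"dp":[-0.004,0.045,0],"claw":1},
  {"rot":[0,0,15],"dp":[-0.006,0.075,0],"claw":1},
  {"rot":[0,0,20],"dp":[-0.009,0.105,0],"claw":1},
  {"rot":[0,0,25],"dp":[-0.012,0.135,0],"claw":1},
  {"rot":[0,0,30],"dp":[-0.015,0.16,0],"claw":1},
  {"rot":[0,0,34],"dp":[-0.017,0.178,0],"claw":1},
  {"rot":[0,0,37],"dp":[-0.017,0.185,0],"claw":1},
])

```text
clock: 6.55
eef_pos: [407.9, 168.8, 276.3]
eef_rot: [-0.692, -3.064, -0.001]
contact_force: [-0.6, -1.0, -1.6]
gripper_width: 23.8
grasp_force: 45.0
```

step_arm([
  {"rot":[0,0,0],"dp":[0,0,-0.01],"claw":1},
  {"rot":[0,0,0],"dp":[0,0,-0.03],"claw":1},
  {"rot":[0,0,0],"dp":[0,0,-0.055],"claw":1},
  {"rot":[0,0,0],"dp":[0,0,-0.08],"claw":1},
  {"rot":[0,0,0],"dp":[0,0,-0.105],"claw":1},
  {"rot":[0,0,0],"dp":[0,0,-0.125],"claw":1},
  {"rot":[0,0,0],"dp":[0,0,-0.135],"claw":1},
  {"rot":[0,0,0],"dp":[0,0,-0.139],"claw":1},
])

```text
clock: 7.22
eef_pos: [407.3, 165.6, 135.5]
eef_rot: [-0.702, -3.059, 0.003]
contact_force: [0.0, 0.0, -1.7]
gripper_width: 23.9
grasp_force: 45.0
```

Run:
```python
from h import *
np.set_printoptions(precision=1,suppress=True)
s=bot.read_state();print(s['clock'],s['eef_pos'],s['eef_rot'],s['grasp_force'],s['contact_force'])
S,T=shot('side'),shot('top')
k=lambda x,n:cv2.resize(x,None,fx=n,fy=n,interpolation=cv2.INTER_CUBIC)
a=k(S['img'][220:340,180:310],4);b=k(T['img'][235:335,230:310],3)
o=np.zeros((480,770,3),np.uint8);o[:,:520]=a;o[:300,525:765]=b;cv2.imwrite('pics/pre.png',o)
```

```text
7.2167 [407.3 165.6 135.5] [-0.7 -3.1  0. ] 44.99940633773804 [ 0.   0.  -1.7]
```

View pics/pre.png

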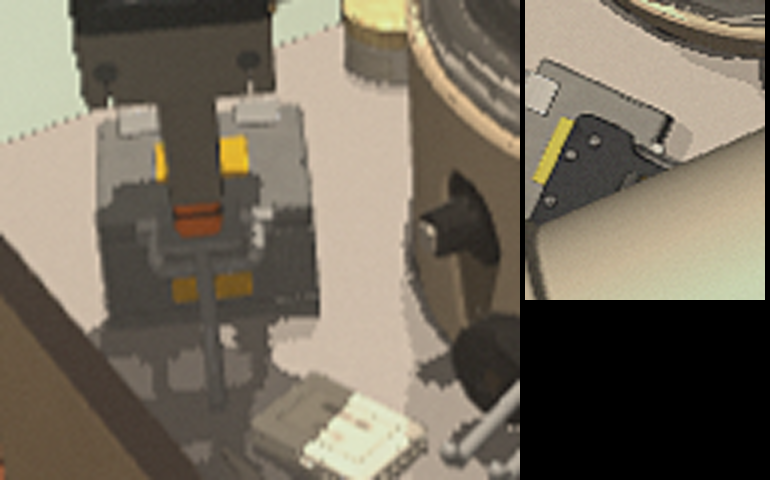

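The hook hangs straight in front of the loop, seen edge-on. Its bottom is at about (234.3,320.8) and it is in line with the middle of the bar. Checking that against the projection and planning the arc.

Run:
```python
from h import *
np.set_printoptions(precision=4,suppress=True)
S=shot('side');t=bot.read_state()['eef_pos'];print(t)
for off in (24.7,26.4): print(proj(S,t-[0,0,off+88.5]),proj(S,t-[0,0,off]))
n=np.array([np.cos(np.radians(64.3)),np.sin(np.radians(64.3))])
bar=np.array([428.5,207.3]);hinge=bar+113*n;r=np.hypot(113,6.5);a0=np.arctan2(6.5,113)
for d in (0,5,10,15,20,25,30,35,40,45,47):
    a=a0+np.radians(d);xy=hinge-r*np.cos(a)*n;z=50+r*np.sin(a)-3.5+81.5+26
    print(d,(xy-t[:2])/1000,(z-t[2])/1000)
```

```text
[408.9725 166.5017 137.803 ]
[234.8161 318.858 ] [230.0045 275.1132]
[234.9034 319.6514] [230.1022 276.0012]
0 [0.0195 0.0408] 0.02269704383772094
5 [0.02   0.0417] 0.03252090830580266
10 [0.0208 0.0434] 0.04222053830866341
15 [0.0219 0.0458] 0.05172211380518473
20 [0.0234 0.0489] 0.06095332206862992
25 [0.0253 0.0528] 0.06984390803015819
30 [0.0275 0.0574] 0.07832620896231979
35 [0.03   0.0626] 0.0863356694332676
40 [0.0328 0.0684] 0.09381133261257324
45 [0.0359 0.0748] 0.10069630418951336
47 [0.0372 0.0775] 0.10327300146109346
```

step_arm([
  {"rot":[0,0,0],"dp":[0.002,0.004,-0.002],"claw":1},
  {"rot":[0,0,0],"dp":[0.006,0.012,-0.002],"claw":1},
  {"rot":[0,0,0],"dp":[0.01,0.021,-0.002],"claw":1},
  {"rot":[0,0,0],"dp":[0.014,0.03,-0.002],"claw":1},
  {"rot":[0,0,0],"dp":[0.018,0.037,-0.002],"claw":1},
  {"rot":[0,0,0],"dp":[0.0195,0.041,-0.002],"claw":1},
  {"rot":[0,0,0],"dp":[0.0195,0.041,-0.002],"claw":1},
  {"rot":[0,0,0],"dp":[0.0195,0.041,-0.002],"claw":1},
])

```text
clock: 8.03
eef_pos: [427.0, 206.1, 135.5]
eef_rot: [-0.696, -3.062, 0.009]
contact_force: [-3.7, -12.4, 11.1]
gripper_width: 23.5
grasp_force: 45.2
```

step_arm([
  {"rot":[0,0,0],"dp":[0,0,0.003],"claw":1},
  {"rot":[0,0,0],"dp":[0,0,0.007],"claw":1},
  {"rot":[0,0,0],"dp":[0,0,0.012],"claw":1},
  {"rot":[0,0,0],"dp":[0,0,0.017],"claw":1},
  {"rot":[0,0,0],"dp":[0,0,0.022],"claw":1},
  {"rot":[0,0,0],"dp":[0,0,0.026],"claw":1},
  {"rot":[0,0,0],"dp":[0,0,0.029],"claw":1},
  {"rot":[0,0,0],"dp":[0,0,0.029],"claw":1},
])

```text
clock: 8.7
eef_pos: [428.3, 207.7, 165.0]
eef_rot: [0.7, 3.062, 0.001]
contact_force: [0.3, -0.5, -3.1]
gripper_width: 23.3
grasp_force: 45.0
```

Run:
```python
from h import *
s=bot.read_state();print(s['clock'],s['eef_pos'],s['grasp_force'],s['contact_force'])
S=shot('side','s3.png');print(bot.read_state()['eef_pos'],bot.read_state()['contact_force'])
cv2.imwrite('pics/s3c.png',cv2.resize(S['img'][220:330,180:290],None,fx=5,fy=5,interpolation=cv2.INTER_CUBIC))
```

```text
8.7 [428.25622338 207.74363936 165.01124792] 44.965919852256775 [ 0.33698008 -0.46629376 -3.11232456]
[428.13656941 207.67732344 164.63220317] [-0.5429195  -0.18459388 -2.6975996 ]
```

View pics/s3c.png

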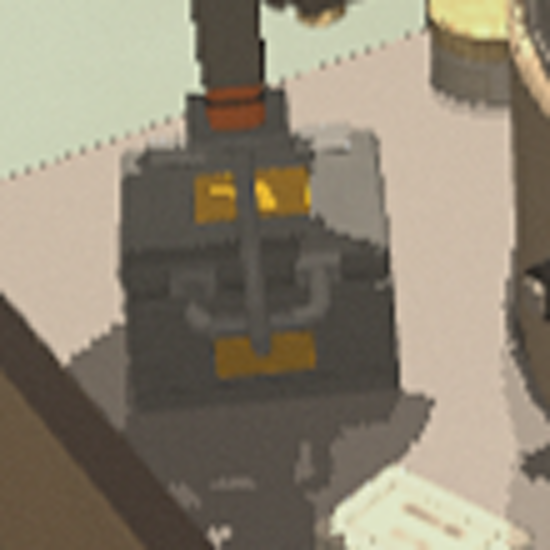

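The hook is at the loop, with its bottom at (232,290), about 6 px below the bar. There was some contact force on the way in. I'll lift slightly and check the load and the geometry numerically.

step_arm([
  {"rot":[0,0,0],"dp":[0.0002,0.0002,0.002],"claw":1},
  {"rot":[0,0,0],"dp":[0.0004,0.0005,0.004],"claw":1},
  {"rot":[0,0,0],"dp":[0.0006,0.0008,0.006],"claw":1},
  {"rot":[0,0,0],"dp":[0.001,0.001,0.009],"claw":1},
  {"rot":[0,0,0],"dp":[0.0013,0.0015,0.012],"claw":1},
  {"rot":[0,0,0],"dp":[0.0017,0.0022,0.0155],"claw":1},
  {"rot":[0,0,0],"dp":[0.0017,0.0022,0.0155],"claw":1},
  {"rot":[0,0,0],"dp":[0.0017,0.0022,0.0155],"claw":1},
])

```text
clock: 9.42
eef_pos: [430.1, 210.1, 180.2]
eef_rot: [0.7, 3.062, 0.001]
contact_force: [-0.7, -0.4, -3.1]
gripper_width: 23.6
grasp_force: 45.0
```

Run:
```python
from h import *
np.set_printoptions(precision=2,suppress=True)
S=shot('side','s4.png');s=bot.read_state();t=s['eef_pos'];print(s['clock'],t,s['contact_force'],s['moment'],s['grasp_force'])
n=np.array([np.cos(np.radians(64.3)),np.sin(np.radians(64.3)),0])
print('exp bottom',proj(S,t-[0,0,26+88.5]),'shank',proj(S,t-12*n-[0,0,26+70]),proj(S,t-[0,0,26+20]))
for d in(0,8,10):
    a=np.arctan2(6.5,113)+np.radians(d);print(d,'bar px',proj(S,np.array([428.5,207.3,0])+113*n-113.2*np.cos(a)*n+[0,0,50+113.2*np.sin(a)]))
A=cv2.imread('pics/s3.png');p=np.hstack([cv2.resize(x[240:310,195:265],None,fx=5.6,fy=5.6,interpolation=cv2.INTER_CUBIC) for x in(A,S['img'])])
cv2.imwrite('pics/cmp.png',p)
```

```text
9.4667 [430.02 210.05 180.06] [-1.05 -0.81 -3.29] [-0.07  0.06  0.01] 44.96660113334656
exp bottom [231.37 281.04] shank [230.7  276.34] [227.62 246.61]
0 bar px [231.82 286.53]
8 bar px [230.94 278.27]
10 bar px [230.72 276.08]
```

Load rose from about -1.7 to -3.3 N at steady pose, consistent with carrying the lid. Continuing along the arc.

step_arm([
  {"rot":[0,0,0],"dp":[0.0004,0.0008,0.003],"claw":1},
  {"rot":[0,0,0],"dp":[0.001,0.002,0.007],"claw":1},
  {"rot":[0,0,0],"dp":[0.0016,0.0033,0.011],"claw":1},
  {"rot":[0,0,0],"dp":[0.0023,0.0048,0.0155],"claw":1},
  {"rot":[0,0,0],"dp":[0.0031,0.0065,0.02],"claw":1},
  {"rot":[0,0,0],"dp":[0.0038,0.008,0.024],"claw":1},
  {"rot":[0,0,0],"dp":[0.0045,0.0094,0.0276],"claw":1},
  {"rot":[0,0,0],"dp":[0.0045,0.0094,0.0276],"claw":1},
])

```text
clock: 10.13
eef_pos: [434.9, 219.9, 208.4]
eef_rot: [0.7, 3.062, 0.002]
contact_force: [0.7, 0.4, -2.6]
gripper_width: 23.8
grasp_force: 45.0
```

step_arm([
  {"rot":[0,0,0],"dp":[0.0008,0.0016,0.003],"claw":1},
  {"rot":[0,0,0],"dp":[0.0018,0.0038,0.007],"claw":1},
  {"rot":[0,0,0],"dp":[0.003,0.0062,0.011],"claw":1},
  {"rot":[0,0,0],"dp":[0.0042,0.0088,0.0148],"claw":1},
  {"rot":[0,0,0],"dp":[0.0054,0.0112,0.0182],"claw":1},
  {"rot":[0,0,0],"dp":[0.0066,0.0138,0.0215],"claw":1},
  {"rot":[0,0,0],"dp":[0.0075,0.0156,0.024],"claw":1},
  {"rot":[0,0,0],"dp":[0.0075,0.0156,0.024],"claw":1},
])

```text
clock: 10.8
eef_pos: [442.2, 235.5, 232.1]
eef_rot: [0.7, 3.062, 0.001]
contact_force: [-1.3, 0.3, -2.6]
gripper_width: 23.6
grasp_force: 45.0
```

Run:
```python
from h import *
np.set_printoptions(precision=2,suppress=True)
S=shot('side','s5.png');s=bot.read_state();t=s['eef_pos'];print(s['clock'],t,s['contact_force'],s['grasp_force'])
n=np.array([np.cos(np.radians(64.3)),np.sin(np.radians(64.3)),0])
print('exp bottom',proj(S,t-[0,0,26+88.5]))
for d in(0,30,35,40,45):
    a=np.arctan2(6.5,113)+np.radians(d);print(d,'bar px',proj(S,np.array([428.5,207.3,0])+113*n-113.2*np.cos(a)*n+[0,0,50+113.2*np.sin(a)]))
cv2.imwrite('pics/s5c.png',cv2.resize(S['img'][200:310,180:290],None,fx=5.4,fy=5.4,interpolation=cv2.INTER_CUBIC))
```

```text
10.85 [441.98 235.22 231.7 ] [ 0.3  -1.4  -2.66] 44.96680676937103
exp bottom [227.81 245.92]
0 bar px [231.82 286.53]
30 bar px [228.37 252.72]
35 bar px [227.79 246.7 ]
40 bar px [227.22 240.74]
45 bar px [226.68 234.9 ]
```

View pics/s5c.png

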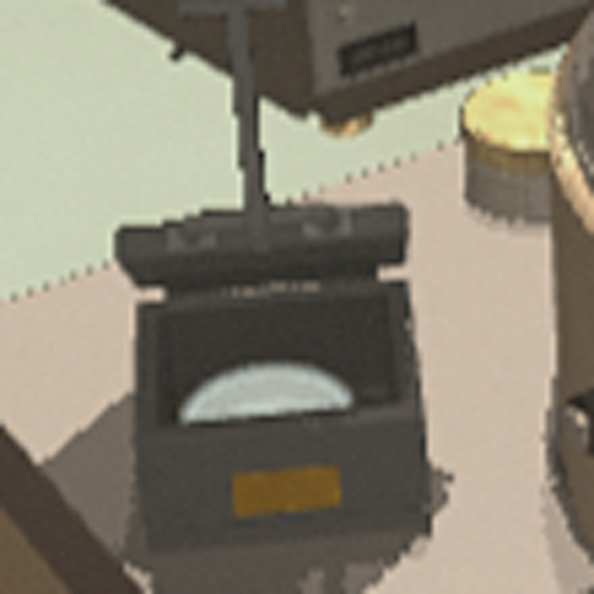

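The lid hangs open on the hook and the dish is undisturbed. Hook bottom is at (227.6,245.4), as predicted. Lid front upper corners are at (201.9,243) and (255,238.3). Going to 45° and checking the angle against those corners.

step_arm([
  {"rot":[0,0,0],"dp":[0.0006,0.0012,0.0014],"claw":1},
  {"rot":[0,0,0],"dp":[0.0012,0.0025,0.0028],"claw":1},
  {"rot":[0,0,0],"dp":[0.0018,0.0038,0.0042],"claw":1},
  {"rot":[0,0,0],"dp":[0.0025,0.0052,0.0056],"claw":1},
  {"rot":[0,0,0],"dp":[0.003,0.0064,0.0069],"claw":1},
  {"rot":[0,0,0],"dp":[0.003,0.0064,0.0069],"claw":1},
  {"rot":[0,0,0],"dp":[0.003,0.0064,0.0069],"claw":1},
  {"rot":[0,0,0],"dp":[0.003,0.0064,0.0069],"claw":1},
])

```text
clock: 11.52
eef_pos: [444.8, 241.3, 238.4]
eef_rot: [0.7, 3.063, 0.0]
contact_force: [0.2, -0.5, -2.3]
gripper_width: 23.6
grasp_force: 45.0
```

Run:
```python
from h import *
np.set_printoptions(precision=1,suppress=True)
S=shot('side','s6.png');s=bot.read_state();t=s['eef_pos'];print(s['clock'],t,s['contact_force'],s['grasp_force'])
n=np.array([np.cos(np.radians(64.3)),np.sin(np.radians(64.3)),0]);e=np.array([n[1],-n[0],0]);h=np.array([428.5,207.3,50])+113*n
for d in(35,40,45,50):
    a=np.radians(d);R=lambda f,u:h-n*(f*np.cos(a)-u*np.sin(a))+np.array([0,0,f*np.sin(a)+u*np.cos(a)])
    print(d,*[proj(S,R(83,u)+w*e) for u in(12.5,.5) for w in(-40,40)])
# lid outline rows: columns near both ends, vertical grey profiles
for nm in('s5','s6'):
    g=cv2.cvtColor(cv2.imread(f'pics/{nm}.png'),cv2.COLOR_BGR2GRAY)
    for u in(206,250): print(nm,u,'rows 226..:',g[226:258,u])
```

```text
11.5667 [444.8 241.2 238.4] [ 0.1 -0.3 -1.8] 44.96750771999359
35 [203.8 246. ] [251.5 241.5] [204.5 253.1] [252.2 248.5]
40 [203.5 241.7] [251.1 237.3] [204.1 248.8] [251.8 244.3]
45 [203.1 237.6] [250.7 233.3] [203.7 244.6] [251.4 240.1]
50 [202.8 233.7] [250.3 229.4] [203.4 240.4] [251. 236.]
s5 206 rows 226..: [202 203 204 205 206 204 204 204 204 203 204 204 204 203 209 165  64  76
  78  75  77  72  64  60  62  58  52 117 180 160  81  65]
s5 250 rows 226..: [200 199 201 203 167 152 190 191 190 190 194 154  76  80  78  81  78  71
  62  61  56  57  55 113 172 154  77  65  58  52  52  55]
s6 206 rows 226..: [204 204 204 205 203 205 203 203 203 203 209 164  56  70  74  75  75  74
  67  61  64  62  61  63  62  54  55 139 197 161  81  62]
s6 250 rows 226..: [200 201 202 204 168 153 194 170 109  78  80  81  80  74  66  59  59  61
  59  59  60  60  55 136 192 154  76  63  59  53  52  51]
```

Lid edges are at rows 237.2 and 233.3, matching predictions for 45° (237.6 and 233.3). One settling call, then hand in.

step_arm([
  {"rot":[0,0,0],"dp":[0,0,0],"claw":1},
  {"rot":[0,0,0],"dp":[0,0,0],"claw":1},
  {"rot":[0,0,0],"dp":[0,0,0],"claw":1},
  {"rot":[0,0,0],"dp":[0,0,0],"claw":1},
  {"rot":[0,0,0],"dp":[0,0,0],"claw":1},
  {"rot":[0,0,0],"dp":[0,0,0],"claw":1},
  {"rot":[0,0,0],"dp":[0,0,0],"claw":1},
  {"rot":[0,0,0],"dp":[0,0,0],"claw":1},
])

```text
clock: 12.23
eef_pos: [444.8, 241.3, 238.4]
eef_rot: [-0.7, -3.063, 0.0]
contact_force: [-0.4, -0.4, -2.8]
gripper_width: 23.5
grasp_force: 45.0
```

```bash
python3 -c "
from h import *
g=cv2.cvtColor(shot('side')['img'],cv2.COLOR_BGR2GRAY);print(g[232:242,206]);print(bot.read_state()['contact_force']);print(bot.hand_in())"
```

```text
[202 204 205 204 209 163  57  71  74  76]
[-0.46357884 -0.4791633  -2.37233837]
the job is handed in; nothing more can be done
None
```

I handed the job in at about 12 s on the robot's clock: the hook is gripped at 45 N, the lid hangs on it at about 45° by the side-camera check, and the dish looked undisturbed in the last picture; the verdict was not returned.

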